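# Line up the amber bottles by height in the vanity tray

## Robot

A 6-joint arm with a two-finger parallel gripper is mounted at the origin on the work surface. World frame = base frame: x ahead of the robot, y to its left, z up, the work surface at z = 0. Lengths are in m, angles in rad, forces in N, time in s.
With the tool pointing down it reaches from about 0.325 to 0.925 m from the base axis. Payload 3.1 kg.
Tool frame: the origin (TCP) lies at the very end of the fingers, on their centre line; the grasp point (between the pads) lies 19 mm behind it (env.grip_depth is the distance from the TCP to the grasp point, in m); z points along the fingers, x is the direction in which the jaws open and shut, and the axes are right-handed (so a half turn about z gives the same grasp; the last joint's range is limited). The gripper opens to 85 mm and grips with 20 to 120 N. Pads are 22 mm wide; open, the fingers measure 114 mm over their backs; the gripper's body (76 mm by 85 mm) begins 54 mm behind the grasp point. The pads swing forward as they close: fully open they stand 13 mm farther back than shut.
Start: joints at [0.989, 0.217, 1.613, -0, 1.311, -0.112], TCP at [0.283, 0.557, 0.231] pointing down, gripper open.
Joint ranges: [-2.75, 2.75], [-0.78, 2.1], [0.31, 2.55], [-1.13, 4.27], [0.13, 2.63], [-2.58, 2.58]. Speed limits (rad/s): [2.79, 2.79, 3.14, 3.14, 3.14, 3.14].

## Interface

Orientations are given as a rotation vector (axis times angle).
In Python, from workcell import env gives the robot as it stands. The module is installed in compiled form; this text tells all that it offers.
- The arm moves only by the tool send_rows, never from a script. Its argument "plan" is a list that holds one entry, the list of rows, each a list of 7 numbers: the shift along the tool's x, y, z in m, then the turn, a rotation vector about the tool's x, y, z in rad, then the finger opening in m, from 0 to 0.0854. A call has 1 to 12 rows; each row shifts and turns the commanded pose from where the row before left it, along the tool's axes as they then stand; what a row does not reach is not made up. A row lasts 1/10 s, in which the tool goes at most 50 mm and 8.59 degrees, less where a joint would pass 70% of its speed; a pose out of reach is approached as far as the arm can. A call with a gripper value outside its range is refused whole. The fingers move at their own pace and stop on an object; the grip force is fixed at half the most. Time passes only in rows, so rows that do not move let the fingers close. It gives the time, the measured TCP pose, the force and the opening at its end, in the units of the state.
- env.get_obs(): the state, without advancing time (a new reading comes with each control period).
- env.grab_frame(name): name is "side" or "top" or "wrist"; returns (picture, depth): 480x640x3 uint8, red, green, blue; 480x640 float32, m along the optical axis (not along the pixel's ray), 0 where there is no reading.
- env.calibration(name): a dict with "fov_y" (degrees; the focal length in pixels is half the picture's height over the tangent of half this angle, whatever the lens; pixels are square), "cx", "cy" (the principal point, pixels), "k1" (the pictures are not rectified: a ray, as slopes to the right and down, at radius r is drawn at 1 + k1 r^2 times it, then the intrinsics apply), "view" (4x4, takes a point from world to camera coordinates). Camera axes: x right, y up, looking along -z (the intrinsics and any distortion apply to the point x, -y, -z); pixel columns grow to the right and rows downward; lengths in m; the calibration is good to about 2 mm. A picture is of the moment at which its call begins: read the wrist's pose just before it. calibration takes no time and is no camera call; for the wrist camera it gives the pose at the moment of the call.
- env.finish_job(): hands the job in, once; it reports no verdict.
Trained networks look in the newest picture that a camera, given by its name, has taken for a name from the list of things; names that differ only in an ending like _2 or _b are one class to them, and where a whole thing is asked for, a point or a joint stands for the part that bears it (a point fixed in the world has none). Each returns a list of dicts, best first, with "p" (0 to 1); they miss things now and then, are a little off and sometimes report something else, mostly with a low value. They report only what shows in the picture. A call takes as long as a camera call.
- env.spot_in(camera, name): "box" ([left, top, right, bottom] in pixels, round what is visible of it).
- env.silhouettes(camera, name): "pixels" (480x640 bool, what is visible of it) and "box" ([left, top, right, bottom] in pixels, round what is visible of it).
The state is a dict: "t": time; "joint_pos": joint angles; "qvel": joint speeds; "joint_efforts": joint torques, N m; "tcp_pos": TCP position; "eef_rot": TCP orientation; "ft_force": force on the tool from outside, world axes, zero at the start; "ft_torque": the same for the moment, N m; "grip_width": finger opening in m.
Only numpy, scipy, OpenCV 4.12 (cv2) and the standard library are available. Lean on these libraries where they do the work, as an engineer would, in place of code of your own. Each camera call takes 0.05 s, during which the arm holds its last target.

## Task

Line up the four amber glass bottles by height in the bamboo tray, one standing upright in the middle of each compartment: the shortest in the compartment at the carousel's end of the tray, then rising to the tallest at the other end. The slim roll-on bottle sits in a light loose stand, so draw it straight up and leave the stand upright where it is. Do not tip any bottle over, and leave the trinket tray, the cuticle pusher and the compact undisturbed.

Things in the scene. Friction and masses are not known exactly. Their poses are not given: they have to be found in the camera images.
- small_dropper_center (a point): Smallest amber glass dropper bottle, closed, standing: round, glass body 25 mm in diameter and 37 mm high with a plain paper label, black collar and a narrower rubber bulb above, 66 mm high in all. Point: on its axis, half-way up (33 mm above its underside); z is up along its axis. Starts loose on the glass top.
- medium_dropper_center (a point): Middle-sized amber glass dropper bottle, closed, standing: round, glass body 33 mm in diameter and 57 mm high with a plain paper label, black collar and a narrower rubber bulb above, 98 mm high in all. Point: on its axis, half-way up (49 mm above its underside); z is up along its axis. Starts loose on the glass top.
- large_dropper_center (a point): Largest amber glass dropper bottle, closed, standing: round, glass body 38 mm in diameter and 68 mm high with a plain paper label, black collar and a narrower rubber bulb above, 114 mm high in all. Point: on its axis, half-way up (57 mm above its underside); z is up along its axis. Starts loose on the glass top.
- rollon_center (a point): Slim amber glass roll-on bottle, closed, a plain cylinder 20 mm in diameter and 82 mm high with a paper label and a long black cap on its upper 28 mm. Point: on its axis, half-way up (41 mm above its underside); z is up along its axis. Starts upright in the acrylic stand, its underside 5 mm above the glass top, so its upper 51 mm stand clear of the stand.
- rollon_stand: Light (about 25 g) loose clear acrylic stand that holds the roll-on: disc foot 48 mm in diameter and 5 mm thick, on it an open upright tube 31 mm outside, 25 mm inside, its mouth 36 mm above the table. Origin: centre of the underside; z up.
- bottle_tray: Fixed shallow bamboo tray, 72 mm (its x) by 262 mm (its y), with four equal open compartments in one row along its y, each 62 by 60 mm; compartment centres at x = 0 and y = -96, -32, +32 and +96 mm in the tray's frame. Floor 6 mm above the table, dividers 13 mm and outer rim 16 mm above the table. Origin: centre of the underside; z up. Its place and yaw change.
- carousel: Rotating two-tier clear acrylic make-up carousel, 190 mm in diameter and about 195 mm high to the tops of the eyeliner pens in it, on a white round foot; stands at the left or the right of the vanity, beyond one end of the tray. Not to be moved. Origin: centre of its foot's underside.
- trinket_tray: Green ceramic trinket tray, 85 mm (x) by 140 mm (y), 16 mm high, loose, left as it is. Origin: centre of the underside.
- cuticle_pusher: Steel cuticle pusher about 114 mm long (its y), 7 mm wide and 6 mm thick, lying in the trinket tray, left as it is. Origin: centre of the underside.
- compact: Closed round black powder compact, 72 mm in diameter, 18 mm high, loose, left as it is. Origin: centre of the underside.

How it is judged:
At the end, for the whole second after the job is handed in: Released, upright (0.1 rad) and at rest on the tray floor (4 mm), each within 13 mm of its compartment's centre along both tray axes; from the carousel's end: small dropper, roll-on, medium, large. Stand upright on the table, within 30 mm of its start; bystanders within 25 mm (x of small_dropper_center in the frame of bottle_tray between -0.013 and 0.013 m and z of small_dropper_center in the frame of bottle_tray between 0.035 and 0.043 m and angle between each of small_dropper_center, rollon_center, medium_dropper_center, large_dropper_center, rollon_stand's own z axis and vertical below 0.1 rad and linear speed of each of small_dropper, rollon, medium_dropper, large_dropper below 0.02 m/s and x of rollon_center in the frame of bottle_tray between -0.013 and 0.013 m and z of rollon_center in the frame of bottle_tray between 0.043 and 0.051 m and x of medium_dropper_center in the frame of bottle_tray between -0.013 and 0.013 m and z of medium_dropper_center in the frame of bottle_tray between 0.051 and 0.059 m and x of large_dropper_center in the frame of bottle_tray between -0.013 and 0.013 m and z of large_dropper_center in the frame of bottle_tray between 0.059 and 0.067 m and ((y of carousel in the frame of bottle_tray above 0 m and y of small_dropper_center in the frame of bottle_tray between 0.083 and 0.109 m and y of rollon_center in the frame of bottle_tray between 0.019 and 0.045 m and y of medium_dropper_center in the frame of bottle_tray between -0.045 and -0.019 m and y of large_dropper_center in the frame of bottle_tray between -0.109 and -0.083 m) or (y of carousel in the frame of bottle_tray below 0 m and y of small_dropper_center in the frame of bottle_tray between -0.109 and -0.083 m and y of rollon_center in the frame of bottle_tray between -0.045 and -0.019 m and y of medium_dropper_center in the frame of bottle_tray between 0.019 and 0.045 m and y of large_dropper_center in the frame of bottle_tray between 0.083 and 0.109 m)) and height (world z) of rollon_stand below 0.004 m); the robot touches nothing.
It fails at once if the roll-on's light stand is tipped (angle between rollon_stand's own z axis and vertical above 0.3 rad).
It fails at once if the stand is lifted or dragged more than 30 mm from its place (distance of rollon_stand from where it was at the start of the episode above 0.03 m).
It fails at once if a bottle is tipped over (angle between any of small_dropper_center, rollon_center, medium_dropper_center, large_dropper_center's own z axis and vertical above 0.7 rad).
It fails at once if the trinket tray, the pusher or the compact is moved more than 25 mm (distance of any of trinket_tray, cuticle_pusher, compact from where it was at the start of the episode above 0.025 m).
It also fails if it takes over 112 s, if anything falls off the work surface, if the arm or the gripper's body presses on something with over 40 N, if the wrist force passes 120 N, or if a joint passes its speed limit or range.

## Working session

There is one attempt and no reset: what is moved stays moved. The work goes in short steps, Python scripts to look and compute and a tool call to move; the robot and the scene stay as the last step left them, time stands still between calls to the robot, and variables do not carry over. Pictures are saved under pics/ and viewed, and the job is handed in when it is done.

Besides the shell and the picture viewer there is one more tool, called after "Emit:" as name(argument=value, ...) on one line, values as JSON. send_rows: Moves the arm, as the interface text tells. Its arguments: {"type":"object","properties":{"plan":{"type":"array"}},"required":["plan"]}

```bash
mkdir -p pics; cat > h.py <<'E'
import numpy as np, cv2
from workcell import env
def cal(n):
    c=env.calibration(n); f=240/np.tan(np.radians(c["fov_y"])/2); return c,f
def deproj(n,px,depth,c=None):
    if c is None: c=env.calibration(n)
    f=240/np.tan(np.radians(c["fov_y"])/2)
    px=np.atleast_2d(px).astype(float)
    K=np.array([[f,0,c["cx"]],[0,f,c["cy"]],[0,0,1]])
    d=np.array([c["k1"],0,0,0,0.])
    u=cv2.undistortPoints(px.reshape(-1,1,2),K,d).reshape(-1,2)
    return u
def rays(n,px,c=None):
    if c is None: c=env.calibration(n)
    u=deproj(n,px,None,c); V=np.array(c["view"]); R=V[:3,:3]; o=-R.T@V[:3,3]
    return o,np.c_[u[:,0],-u[:,1],-np.ones(len(u))]@R
def pts(n,px,depth,c=None):
    o,r=rays(n,px,c); return o+r*np.asarray(depth).reshape(-1,1)
def onz(n,px,z,c=None):
    o,r=rays(n,px,c); s=(z-o[2])/r[:,2]; return o+r*s[:,None]
E
python3 - <<'E'
from h import *
for n in("top","side","wrist"):
    p,d=env.grab_frame(n); cv2.imwrite(f"pics/{n}0.png",p[:,:,::-1]); np.save(n+"0.npy",d)
    c=env.calibration(n); V=np.array(c["view"]); print(n,c["fov_y"],c["cx"],c["cy"],c["k1"],-V[:3,:3].T@V[:3,3])
    if n!="wrist":
      for o in "small_dropper_center medium_dropper_center large_dropper_center rollon_center rollon_stand bottle_tray carousel trinket_tray compact".split():
        print(n,o,[(np.round(b["box"]).tolist(),round(b["p"],2)) for b in env.spot_in(n,o)][:3])
print(env.get_obs(), env.grip_depth)
E
```

```text
top 43.40607310884373 312.0840875654253 242.12719303369394 -0.10501256596618522 [0.27676793 0.00352938 1.29598879]
top small_dropper_center [([440.0, 301.0, 452.0, 312.0], 0.54)]
top medium_dropper_center [([159.0, 300.0, 179.0, 320.0], 0.68)]
top large_dropper_center [([254.0, 281.0, 273.0, 303.0], 0.8)]
top rollon_center [([356.0, 279.0, 367.0, 291.0], 0.6)]
top rollon_stand [([352.0, 279.0, 371.0, 297.0], 0.52)]
top bottle_tray [([247.0, 175.0, 367.0, 238.0], 0.69)]
top carousel [([447.0, 117.0, 541.0, 213.0], 0.66)]
top trinket_tray [([127.0, 234.0, 195.0, 276.0], 0.85)]
top compact [([442.0, 233.0, 480.0, 267.0], 0.7), ([248.0, 173.0, 369.0, 238.0], 0.52)]
side 53.68239565532982 311.4745771533668 231.70082809300177 -0.027678378604633524 [ 0.09329024 -0.73151832  0.7833054 ]
side small_dropper_center [([320.0, 338.0, 333.0, 370.0], 0.51), ([293.0, 208.0, 385.0, 271.0], 0.16)]
side medium_dropper_center [([202.0, 182.0, 214.0, 214.0], 0.56)]
side large_dropper_center [([243.0, 210.0, 262.0, 249.0], 0.81)]
side rollon_center [([292.0, 267.0, 300.0, 292.0], 0.53)]
side rollon_stand 
[... 381 characters left out ...]
0613967 0.59506705 0.37396063]
{'t': 1.05, 'joint_pos': array([ 9.88781042e-01,  2.16921062e-01,  1.61339854e+00, -2.15575385e-05,
        1.31134121e+00, -1.12203700e-01]), 'qvel': array([-0.00116328,  0.00024883,  0.00062548,  0.00168217, -0.00306658,
       -0.00045502]), 'joint_efforts': array([-1.57201799e-05, -3.96894908e+01, -3.04264247e+01, -2.73850119e-04,
        7.43774399e-04, -5.87095492e-07]), 'tcp_pos': array([0.28293563, 0.55728766, 0.23128794]), 'eef_rot': array([ 2.67743066e+00,  1.64337127e+00, -8.30568912e-05]), 'ft_force': array([ 0.08415749, -0.19114353,  0.64583534]), 'ft_torque': array([-0.00330727,  0.02077359,  0.03865274]), 'grip_width': 0.08550687287672568} 0.0187
```

View pics/top0.png

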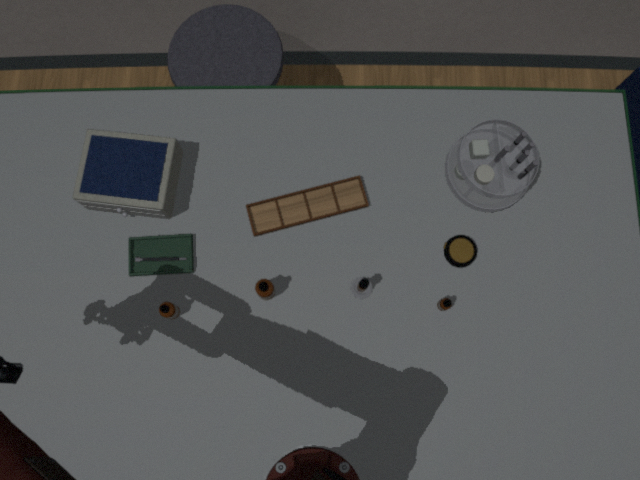

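View pics/side0.png

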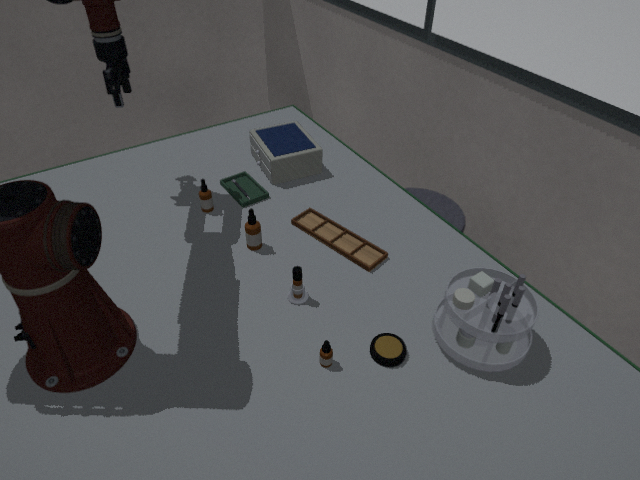

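View pics/wrist0.png

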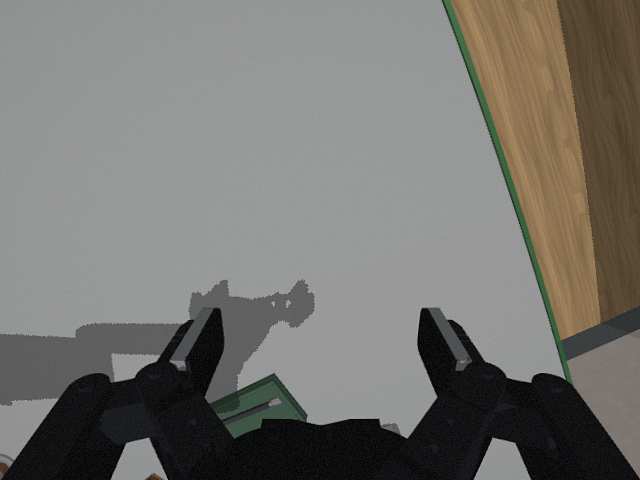

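```bash
cat > m.py <<'E'
from h import *
import sys
d0={n:env.grab_frame(n)[1] for n in("top","side")}
dt=d0["top"]
m=env.silhouettes("top","bottle_tray")[0]; M=m["pixels"].astype(np.uint8)
ys,xs=np.nonzero(M); print("tray n",len(ys),m["p"])
P=onz("top",np.c_[xs,ys],0.014)
r=cv2.minAreaRect(P[:,:2].astype(np.float32)); print("tray rect",r, cv2.boxPoints(r).round(4).tolist())
H={"small_dropper_center":(66,37,25,0),"medium_dropper_center":(98,57,33,0),"large_dropper_center":(114,68,38,0),"rollon_center":(82,82,20,5)}
for o,(h,b,D,z0) in H.items():
    for n in("top","side"):
        s=env.silhouettes(n,o)
        if not s: print(n,o,"none"); continue
        s=s[0]; ys,xs=np.nonzero(s["pixels"]); dep=d0[n][ys,xs]; Q=pts(n,np.c_[xs,ys],dep)
        zt=Q[:,2].max(); T=Q[Q[:,2]>np.percentile(Q[:,2],95)-0.012]
        print(n,o,round(s["p"],2),len(ys),"zmax",zt.round(4),"top pts mean",T.mean(0).round(4))
        if n=="side":
            # axis: at each row, mid column -> ray, intersect at assumed... depth + half width
            cam,_=rays(n,[[320,240]])
            T=Q[(Q[:,2]>.012)&(Q[:,2]<(b-5)/1000+z0/1000)]
            if o[0]=='r':T=Q[(Q[:,2]>.045)&(Q[:,2]<.085)]
            A=np.c_[2*T[:,:2],np.ones(len(T))]
            v=T.mean(0)[:2]-cam[:2]; v/=np.linalg.norm(v); w=np.array([-v[1],v[0]])
            lat=T[:,:2]@w; fr=T[:,:2]@v
            c=(lat.min()+lat.max())/2*w+(np.percentile(fr,5)+D/2000)*v
            print("   side axis est",c.round(4),"lat width",np.ptp(lat).round(4))
        else:
            # bulb top: pixels centroid of black top, at known height
            T=Q[:,2]>(h+z0)/1000-0.012
            pc=np.c_[xs,ys][T].mean(0) if T.any() else np.c_[xs,ys].mean(0)
            print("   top axis est",onz(n,[pc],(h+z0)/1000-.003)[0].round(4),T.sum())
E
python3 m.py
python3 - <<'E'
import cv2
p=cv2.imread("pics/top0.png"); 
cv2.imwrite("pics/top0z.png",cv2.resize(p[160:330,140:480],None,fx=2.35,fy=2.35,interpolation=cv2.INTER_CUBIC))
E
```

```text
tray n 3989 0.57
tray rect ((0.6190955638885498, 0.007586047053337097), (0.07823866605758667, 0.26306065917015076), 14.694684028625488) [[0.5479000210762024, 0.12489999830722809], [0.6146000027656555, -0.12960000336170197], [0.6902999877929688, -0.10970000177621841], [0.6236000061035156, 0.14470000565052032]]
top small_dropper_center 0.62 133 zmax 0.0684 top pts mean [ 0.3993 -0.2817  0.0615]
   top axis est [ 0.3993 -0.2814  0.063 ] 29
side small_dropper_center 0.77 301 zmax 0.7833 top pts mean [ 0.3841 -0.3024  0.0896]
   side axis est [ 0.3979 -0.2816] lat width 0.0252
top medium_dropper_center 0.62 268 zmax 0.1012 top pts mean [0.3871 0.2977 0.0936]
   top axis est [0.3872 0.2982 0.095 ] 27
side medium_dropper_center 0.89 341 zmax 0.101 top pts mean [0.3856 0.2984 0.0871]
   side axis est [0.3862 0.3014] lat width 0.0331
top large_dropper_center 0.67 323 zmax 0.1169 top pts mean [0.4294 0.0961 0.1119]
   top axis est [0.4295 0.0962 0.111 ] 31
side large_dropper_center 0.83 519 zmax 0.7833 top pts mean [0.4142 0.0582 0.1379]
   side axis est [0.4301 0.0982] lat width 0.0383
top rollon_center 0.42 126 zmax 0.0914 top pts mean [ 0.4372 -0.1078  0.0868]
   top axis est [ 0.4373 -0.108   0.084 ] 81
side rollon_center 0.49 182 zmax 0.7833 top pts mean [ 0.4221 -0.133   0.1127]
   side axis est [ 0.4369 -0.1061] lat width 0.0172
```

View pics/top0z.png

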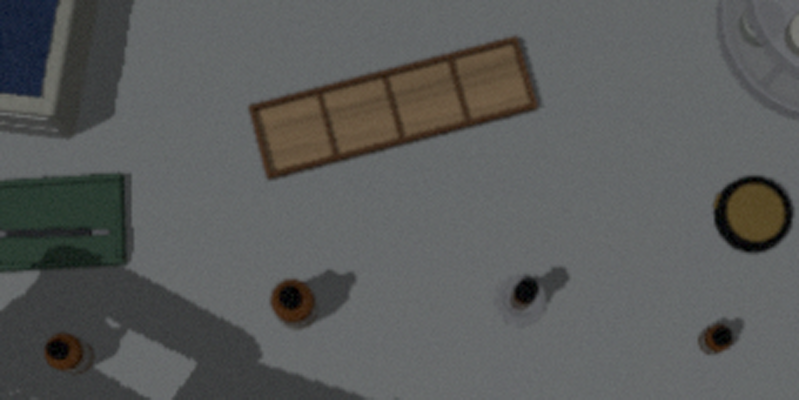

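```bash
python3 - <<'E'
from h import *
p=cv2.imread("pics/top0.png"); c=(np.array([[250,105],[518,38],[540,105],[270,178]])/2.35+[140,160])
P=onz("top",c,0.016)[:,:2]; print(P.round(4).tolist(),P.mean(0).round(4),cv2.minAreaRect(P.astype(np.float32)))
for n in("top","side"):
    im=cv2.imread(f"pics/{n}0.png"); hsv=cv2.cvtColor(im,cv2.COLOR_BGR2HSV)
    x0,y0,x1,y1=(240,168,375,246) if n=="top" else (285,203,395,275)
    M=np.zeros((480,640),np.uint8); M[y0:y1,x0:x1]=((hsv[...,1]>70)&(hsv[...,0]<25))[y0:y1,x0:x1]
    k,l,s,_=cv2.connectedComponentsWithStats(M); i=1+s[1:,4].argmax(); ys,xs=np.nonzero(l==i)
    if n=="top": Q=onz(n,np.c_[xs,ys],.016)
    else:
        Q=pts(n,np.c_[xs,ys],np.load("side0.npy")[ys,xs]); Q=Q[np.isfinite(Q).all(1)&(Q[:,2]<.03)&(Q[:,2]>.003)]
    print(n,len(ys),cv2.minAreaRect(Q[:,:2].astype(np.float32)),Q.mean(0))
E
```

```text
[[0.6202, 0.1417], [0.6853, -0.1101], [0.6198, -0.1294], [0.5504, 0.1218]] [0.6189 0.006 ] ((0.620013415813446, 0.006131425499916077), (0.07257893681526184, 0.26118797063827515), 15.4472017288208)
top 3764 ((0.6189804673194885, 0.00843319296836853), (0.07271964848041534, 0.26040032505989075), 15.004744529724121) [0.61874318 0.00914171 0.016     ]
side 2306 ((0.6179836988449097, 0.009560808539390564), (0.07486675679683685, 0.26344138383865356), 14.528059959411621) [0.62038277 0.00350535 0.00989577]
```

Emit:
send_rows(plan=[[[0,0,0,0,0,0.14,0.07],[0,0,0,0,0,0.14,0.07],[0,0,0,0,0,0.14,0.07],[0,0,0,0,0,0.14,0.07],[0,0,0,0,0,0.14,0.07],[0,0,0,0,0,0.14,0.07],[0,0,0,0,0,0,0.07]]])

```text
t: 2.3
tcp_pos: [0.2829, 0.5573, 0.2313]
eef_rot: [3.115, 0.409, -0.0]
ft_force: [0.6, 0.2, 0.1]
grip_width: 0.0696
```

```bash
cat > d.py <<'E'
from h import *
import sys
from scipy.spatial.transform import Rotation as R
o=env.get_obs(); Rm=R.from_rotvec(o["eef_rot"]).as_matrix()
p=o["tcp_pos"]; print("t",o["t"],"tcp",p.round(4),"xdir yaw",np.degrees(np.arctan2(Rm[1,0],Rm[0,0])).round(2),"z",Rm[:,2].round(3),"grip",round(o["grip_width"],4),"F",o["ft_force"].round(1))
T=[float(v) for v in sys.argv[1:]]
if T: print("shift",(Rm.T@(np.array(T)-p)).round(4))
E
python3 d.py .387 .2995 .18
```

```text
t 2.3 tcp [0.2829 0.5573 0.2313] xdir yaw 14.97 z [-0. -0. -1.] grip 0.0696 F [0.6 0.2 0.1]
shift [0.034  0.2759 0.0513]
```

Emit:
send_rows(plan=[[[0.0034,0.0276,0.0051,0,0,0,0.07],[0.0034,0.0276,0.0051,0,0,0,0.07],[0.0034,0.0276,0.0051,0,0,0,0.07],[0.0034,0.0276,0.0051,0,0,0,0.07],[0.0034,0.0276,0.0051,0,0,0,0.07],[0.0034,0.0276,0.0051,0,0,0,0.07],[0.0034,0.0276,0.0051,0,0,0,0.07],[0.0034,0.0276,0.0051,0,0,0,0.07],[0.0034,0.0276,0.0051,0,0,0,0.07],[0.0034,0.0276,0.0051,0,0,0,0.07],[0,0,0,0,0,0,0.07]]])

```text
t: 3.4
tcp_pos: [0.3874, 0.2968, 0.1795]
eef_rot: [3.113, 0.408, -0.002]
ft_force: [-1.6, -0.4, 0.5]
grip_width: 0.0703
```

```bash
python3 d.py .387 .2995 .029; python3 - <<'E'
from h import *
c=env.calibration("wrist");p,d=env.grab_frame("wrist"); cv2.imwrite("pics/w1.png",p[:,:,::-1])
for s in env.silhouettes("wrist","medium_dropper_center"):
    ys,xs=np.nonzero(s["pixels"]);Q=pts("wrist",np.c_[xs,ys],d[ys,xs],c); T=Q[(Q[:,2]>.085)&(Q[:,2]<.105)]; print(s["p"],s["box"],len(T),T.mean(0) if len(T) else 0)
E
```

```text
t 3.4 tcp [0.3874 0.2968 0.1795] xdir yaw 14.93 z [-0.001 -0.002 -1.   ] grip 0.0703 F [-1.6 -0.4  0.5]
shift [ 0.0005 -0.0029  0.1505]
0.81 [297.8, 191.1, 344.2, 246.0] 219 [0.38392037 0.30223316 0.09506629]
```

View pics/w1.png

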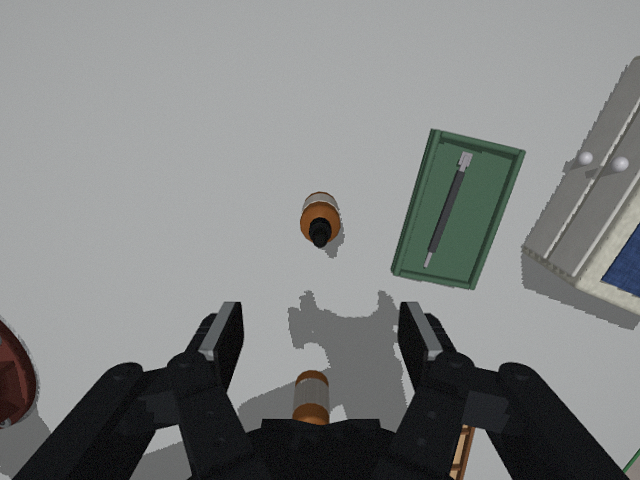

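Emit:
send_rows(plan=[[[0,-0.003,0,0,0,0,0.065],[0,0,0.025,0,0,0,0.065],[0,0,0.025,0,0,0,0.065],[0,0,0.025,0,0,0,0.065],[0,0,0.025,0,0,0,0.065],[0,0,0.025,0,0,0,0.065],[0,0,0.022,0,0,0,0.065],[0,0,0,0,0,0,0.065]]])

```text
t: 4.3
tcp_pos: [0.3831, 0.302, 0.0304]
eef_rot: [3.112, 0.412, -0.01]
ft_force: [-0.4, -0.8, -0.5]
grip_width: 0.0651
```

```bash
python3 d.py .386 .300 .032; python3 - <<'E'
from h import *
p,d=env.grab_frame("wrist"); cv2.imwrite("pics/w2.png",p[:,:,::-1])
E
```

```text
t 4.3 tcp [0.3831 0.302  0.0304] xdir yaw 15.09 z [-0.006 -0.003 -1.   ] grip 0.0651 F [-0.4 -0.8 -0.5]
shift [ 0.0022  0.0027 -0.0016]
```

View pics/w2.png

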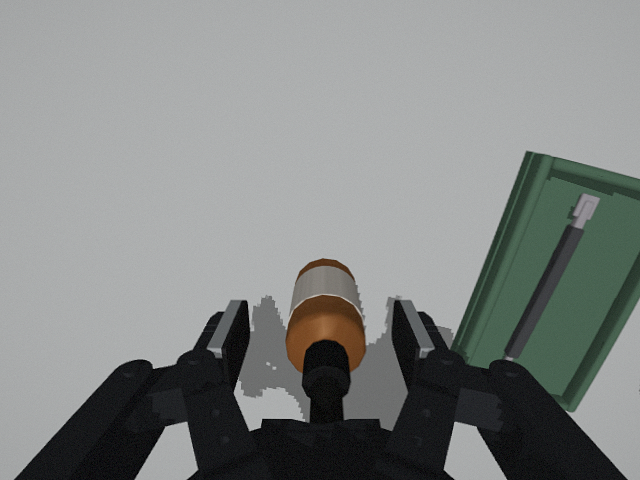

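Emit:
send_rows(plan=[[[0.002,0.002,0,0,0,0,0.065],[0,0,0,0,0,0,0.045],[0,0,0,0,0,0,0.036],[0,0,0,0,0,0,0.025],[0,0,0,0,0,0,0.02],[0,0,0,0,0,0,0.02],[0,0,0,0,0,0,0.02],[0,0,0,0,0,0,0.02]]])

```text
t: 5.15
tcp_pos: [0.3894, 0.3015, 0.0348]
eef_rot: [-3.114, -0.408, -0.002]
ft_force: [-1.7, -0.4, 4.7]
grip_width: 0.0317
```

```bash
python3 d.py .6108 .0387 .11; python3 - <<'E'
from h import *
p,d=env.grab_frame("wrist"); cv2.imwrite("pics/w3.png",p[:,:,::-1])
E
```

```text
t 5.15 tcp [0.3894 0.3015 0.0348] xdir yaw 14.94 z [ 0.001  0.001 -1.   ] grip 0.0317 F [-1.7 -0.4  4.7]
shift [ 0.1462  0.3109 -0.0752]
```

View pics/w3.png

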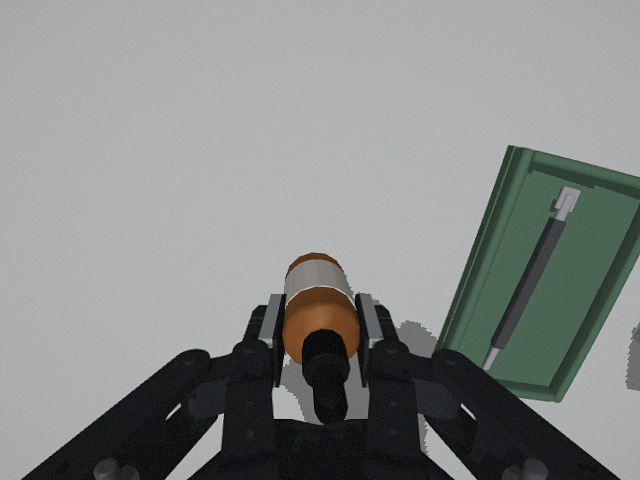

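Emit:
send_rows(plan=[[[0,0,-0.01,0,0,0,0.02],[0,0,-0.02,0,0,0,0.02],[0,0,-0.025,0,0,0,0.02],[0,0,-0.02,0,0,0,0.02],[0.005,0.01,0,0,0,0,0.02],[0.015,0.03,0,0,0,0,0.02],[0.016,0.035,0,0,0,0,0.02],[0.016,0.035,0,0,0,0,0.02],[0.016,0.035,0,0,0,0,0.02],[0.016,0.035,0,0,0,0,0.02],[0.016,0.035,0,0,0,0,0.02],[0.016,0.035,0,0,0,0,0.02]]])

```text
t: 6.4
tcp_pos: [0.5654, 0.087, 0.107]
eef_rot: [3.115, 0.408, -0.003]
ft_force: [1.5, -0.0, -0.6]
grip_width: 0.0313
```

```bash
python3 d.py .6108 .0387 .11
```

```text
t 6.4 tcp [0.5654 0.087  0.107 ] xdir yaw 14.92 z [-0.002 -0.    -1.   ] grip 0.0313 F [ 1.5 -0.  -0.6]
shift [ 0.0314  0.0583 -0.0031]
```

Emit:
send_rows(plan=[[[0.01,0.015,0,0,0,0,0.02],[0.005,0.009,0,0,0,0,0.02],[0,0.002,0,0,0,0,0.02],[0,0,0,0,0,0,0.02],[0,0,0,0,0,0,0.02],[0,0,0,0,0,0,0.02]]])

```text
t: 7.0
tcp_pos: [0.5856, 0.0692, 0.1082]
eef_rot: [-3.114, -0.411, 0.001]
ft_force: [0.3, 0.2, -0.1]
grip_width: 0.0312
```

```bash
python3 d.py .6108 .0387 .043; python3 - <<'E'
from h import *
p,d=env.grab_frame("wrist"); cv2.imwrite("pics/w4.png",p[:,:,::-1])
E
```

```text
t 7.0 tcp [0.5856 0.0692 0.1082] xdir yaw 15.04 z [-0.001  0.    -1.   ] grip 0.0312 F [ 0.3  0.2 -0.1]
shift [0.0165 0.036  0.0652]
```

View pics/w4.png

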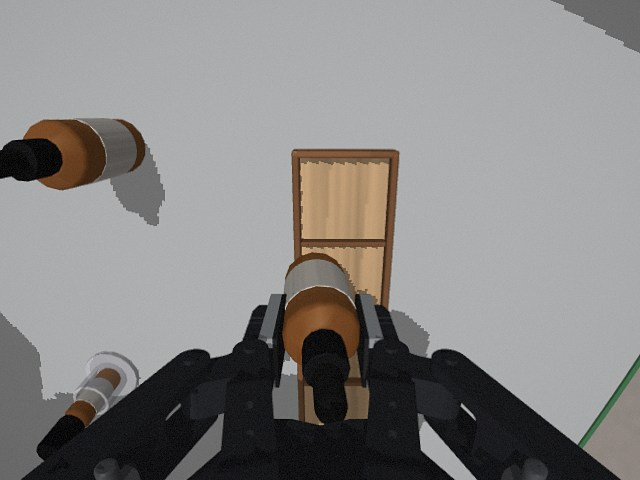

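Emit:
send_rows(plan=[[[0.005,0.012,0,0,0,0,0.02],[0.006,0.012,0,0,0,0,0.02],[0.005,0.012,0,0,0,0,0.02],[0,0,0,0,0,0,0.02],[0,0,0,0,0,0,0.02]]])

```text
t: 7.55
tcp_pos: [0.6115, 0.0367, 0.1082]
eef_rot: [-3.115, -0.407, 0.0]
ft_force: [-0.5, 0.6, -1.3]
grip_width: 0.0316
```

```bash
python3 - <<'E'
from h import *
from scipy.spatial.transform import Rotation as R
c=env.calibration("wrist");o=env.get_obs();p,d=env.grab_frame("wrist"); cv2.imwrite("pics/w5.png",p[:,:,::-1])
E
python3 d.py .6108 .0387 .043
```

```text
t 7.6 tcp [0.6111 0.0371 0.1081] xdir yaw 14.9 z [-0.001  0.    -1.   ] grip 0.0311 F [-0.6  0.1 -1.1]
shift [ 0.0001 -0.0016  0.0651]
```

View pics/w5.png

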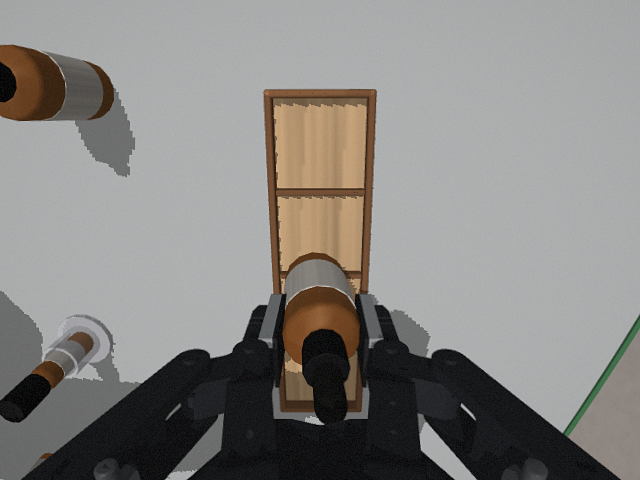

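```bash
python3 - <<'E'
from h import *
c=env.calibration("wrist")
P=onz("wrist",[[265,91],[376,91],[275,98],[368,98]],.016,c); print(P.round(4))
print(onz("wrist",[[277,192],[366,192],[284,272],[361,272]],.013,c).round(4), onz("wrist",[[282,407],[361,407]],.016,c).round(4))
import numpy as np
a=np.radians(14.9);cx=np.array([.619,.0078]);
for r in onz("wrist",[[265,91],[376,91],[321,192],[322,272],[282,410],[361,410]],.0145,c)[:,:2]:
    q=r-cx; print(np.round([q@[np.cos(a),np.sin(a)],q@[-np.sin(a),np.cos(a)]],4))
E
```

```text
[[0.5497 0.1263 0.016 ]
 [0.6173 0.1444 0.016 ]
 [0.5568 0.1238 0.016 ]
 [0.6137 0.139  0.016 ]]
[[0.5712 0.0645 0.013 ]
 [0.6309 0.0804 0.013 ]
 [0.5896 0.0066 0.013 ]
 [0.6454 0.0215 0.013 ]] [[ 0.6166 -0.119   0.016 ]
 [ 0.6834 -0.1012  0.016 ]]
[-0.0367  0.1325]
[0.0337 0.1325]
[-0.0011  0.0674]
[-0.0002  0.0071]
[-0.0353 -0.1269]
[ 0.0346 -0.1269]
```

Emit:
send_rows(plan=[[[0,-0.004,0,0,0,0,0.02],[0,0,0.015,0,0,0,0.02],[0,0,0.02,0,0,0,0.02],[0,0,0.02,0,0,0,0.02],[0,0,0.008,0,0,0,0.02],[0,0,0.002,0,0,0,0.02],[0,0,0,0,0,0,0.02],[0,0,0,0,0,0,0.02],[0,0,0,0,0,0,0.02]]])

```text
t: 8.5
tcp_pos: [0.6111, 0.0413, 0.0444]
eef_rot: [3.114, 0.409, 0.003]
ft_force: [-0.2, -0.2, -1.1]
grip_width: 0.0315
```

```bash
python3 d.py .6098 .0407 .041; python3 - <<'E'
from h import *
p,d=env.grab_frame("side"); cv2.imwrite("pics/s6.png",cv2.resize(p[180:300,230:400,::-1],None,fx=4,fy=4,interpolation=2))
E
```

```text
t 8.5 tcp [0.6111 0.0413 0.0444] xdir yaw 14.96 z [ 0.002 -0.    -1.   ] grip 0.0315 F [-0.2 -0.2 -1.1]
shift [-0.0014  0.0002  0.0034]
```

View pics/s6.png

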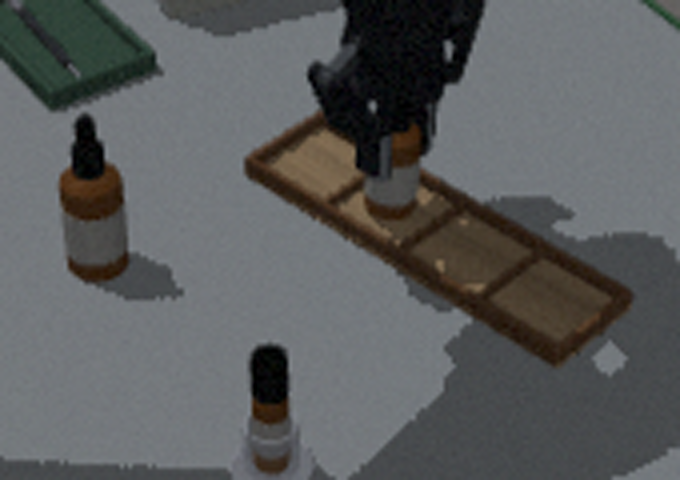

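Emit:
send_rows(plan=[[[0,0,0.001,0,0,0,0.02],[0,0,0.001,0,0,0,0.02],[0,0,0.001,0,0,0,0.02],[0,0,0,0,0,0,0.02],[0,0,0,0,0,0,0.02],[0,0,0,0,0,0,0.02]]])

```text
t: 9.15
tcp_pos: [0.6104, 0.0412, 0.0409]
eef_rot: [3.115, 0.409, 0.001]
ft_force: [-2.4, -0.4, 4.8]
grip_width: 0.0315
```

Emit:
send_rows(plan=[[[0,0,0,0,0,0,0.04],[0,0,0,0,0,0,0.045],[0,0,0,0,0,0,0.055],[0,0,0,0,0,0,0.06],[0,0,0,0,0,0,0.06],[0,0,-0.015,0,0,0,0.06],[0,0,-0.02,0,0,0,0.06],[0,0,-0.025,0,0,0,0.06],[0,0,-0.03,0,0,0,0.065],[0,0,-0.03,0,0,0,0.07],[0,0,-0.03,0,0,0,0.07],[0,0,0,0,0,0,0.07]]])

```text
t: 10.35
tcp_pos: [0.6144, 0.0412, 0.1979]
eef_rot: [3.113, 0.409, 0.02]
ft_force: [0.7, -0.2, 0.9]
grip_width: 0.0701
```

```bash
python3 d.py .4297 .0972 .18
```

```text
t 10.35 tcp [0.6144 0.0412 0.1979] xdir yaw 14.96 z [ 0.013 -0.001 -1.   ] grip 0.0701 F [ 0.7 -0.2  0.9]
shift [-0.1641 -0.1019  0.0155]
```

Emit:
send_rows(plan=[[[-0.016,-0.01,0,0,0,0,0.07],[-0.02,-0.0125,0,0,0,0,0.07],[-0.021,-0.013,0,0,0,0,0.07],[-0.021,-0.0135,0,0,0,0,0.07],[-0.021,-0.0135,0,0,0,0,0.07],[-0.021,-0.013,0,0,0,0,0.07],[-0.02,-0.0125,0.006,0,0,0,0.07],[-0.02,-0.0125,0.006,0,0,0,0.07],[0,0,0,0,0,0,0.07],[0,0,0,0,0,0,0.07]]])

```text
t: 11.35
tcp_pos: [0.4298, 0.0971, 0.1784]
eef_rot: [3.114, 0.41, 0.002]
ft_force: [0.5, 0.5, -1.3]
grip_width: 0.0702
```

```bash
python3 d.py .4297 .0972 .045;python3 - <<'E'
from h import *
c=env.calibration("wrist");p,d=env.grab_frame("wrist"); cv2.imwrite("pics/w7.png",p[:,:,::-1])
t,dt=env.grab_frame("top"); cv2.imwrite("pics/t7.png",cv2.resize(t[160:330,140:480,::-1],None,fx=2.35,fy=2.35,interpolation=2))
E
```

```text
t 11.35 tcp [0.4298 0.0971 0.1784] xdir yaw 14.99 z [ 0.001 -0.    -1.   ] grip 0.0702 F [ 0.5  0.5 -1.3]
shift [-0.0002 -0.0002  0.1334]
```

View pics/w7.png

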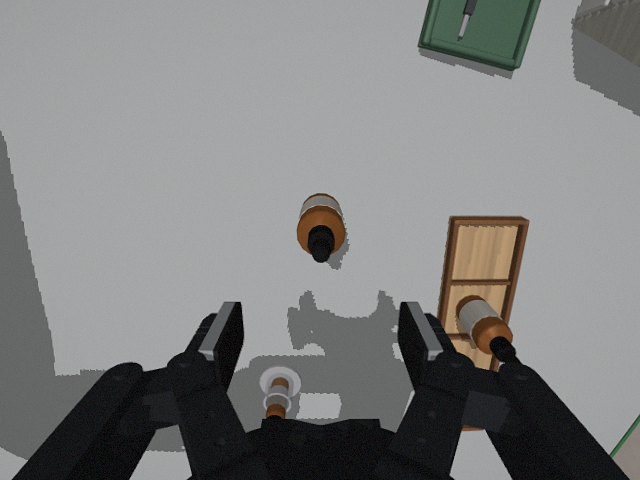

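View pics/t7.png

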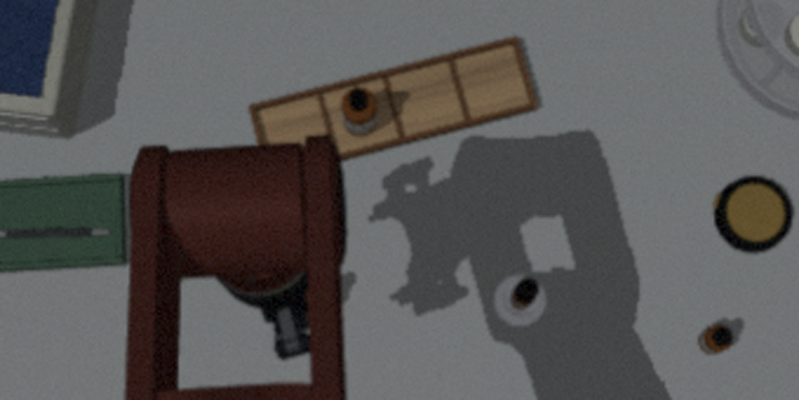

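Emit:
send_rows(plan=[[[0,0,0.015,0,0,0,0.07],[0,0,0.025,0,0,0,0.07],[0,0,0.025,0,0,0,0.07],[0,0,0.025,0,0,0,0.07],[0,0,0.025,0,0,0,0.07],[0,0,0.012,0,0,0,0.065],[0,0,0.005,0,0,0,0.065],[0,0,0,0,0,0,0.065],[0,0,0,0,0,0,0.065]]])

```text
t: 12.35
tcp_pos: [0.431, 0.0971, 0.0474]
eef_rot: [3.115, 0.409, 0.004]
ft_force: [-0.5, -0.7, 0.2]
grip_width: 0.065
```

```bash
python3 d.py .4297 .0972 .046;python3 - <<'E'
from h import *
p,d=env.grab_frame("wrist"); cv2.imwrite("pics/w8.png",p[:,:,::-1])
E
```

```text
t 12.35 tcp [0.431  0.0971 0.0474] xdir yaw 14.95 z [ 0.002  0.    -1.   ] grip 0.065 F [-0.5 -0.7  0.2]
shift [-0.0013 -0.0004  0.0014]
```

View pics/w8.png

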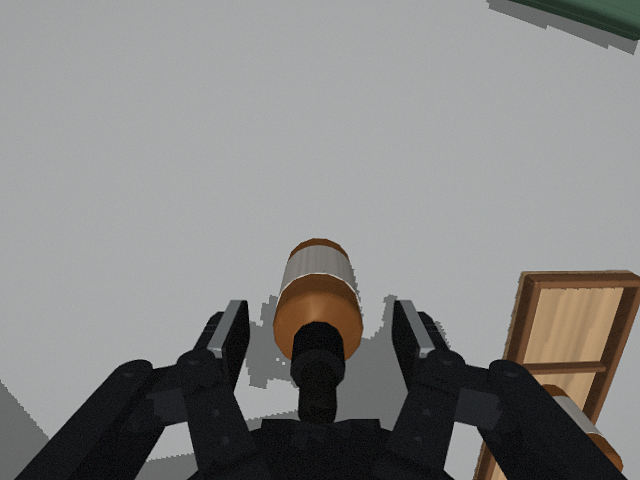

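Emit:
send_rows(plan=[[[0,0,0.001,0,0,0,0.055],[0,0,0,0,0,0,0.047],[0,0,0,0,0,0,0.042],[0,0,0,0,0,0,0.035],[0,0,0,0,0,0,0.025],[0,0,0,0,0,0,0.025],[0,0,0,0,0,0,0.025],[0,0,0,0,0,0,0.025]]])

```text
t: 13.2
tcp_pos: [0.43, 0.0971, 0.046]
eef_rot: [3.115, 0.409, 0.0]
ft_force: [-1.9, -0.7, 6.1]
grip_width: 0.0361
```

```bash
python3 d.py .5933 .1026 .11;python3 - <<'E'
from h import *
p,d=env.grab_frame("wrist"); cv2.imwrite("pics/w9.png",p[:,:,::-1])
E
```

```text
t 13.2 tcp [0.43   0.0971 0.046 ] xdir yaw 14.96 z [ 0. -0. -1.] grip 0.0361 F [-1.9 -0.7  6.1]
shift [ 0.1592  0.0369 -0.0639]
```

View pics/w9.png

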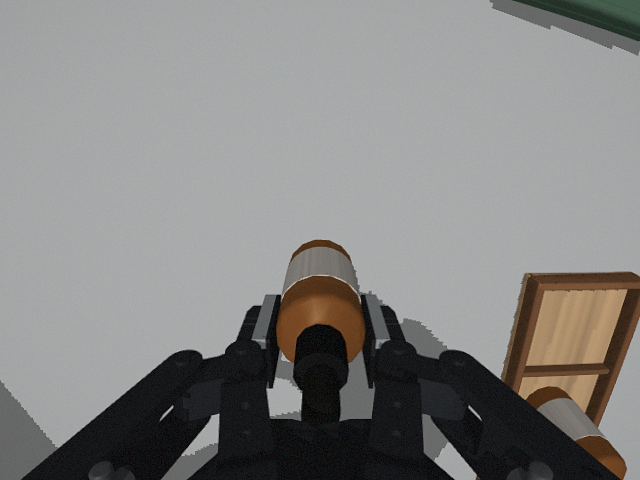

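Emit:
send_rows(plan=[[[0,0,-0.01,0,0,0,0.025],[0,0,-0.02,0,0,0,0.025],[0,0,-0.02,0,0,0,0.025],[0,0,-0.015,0,0,0,0.025],[0.015,0.003,0,0,0,0,0.025],[0.025,0.006,0,0,0,0,0.025],[0.025,0.006,0,0,0,0,0.025],[0.025,0.006,0,0,0,0,0.025],[0.025,0.006,0,0,0,0,0.025],[0.025,0.006,0,0,0,0,0.025],[0.019,0.004,0,0,0,0,0.025],[0,0,0,0,0,0,0.025]]])

```text
t: 14.45
tcp_pos: [0.5952, 0.1022, 0.1108]
eef_rot: [3.115, 0.408, 0.004]
ft_force: [0.2, 0.1, -1.2]
grip_width: 0.0359
```

Emit:
send_rows(plan=[[[0,0,0,0,0,0,0.025],[0,0,0,0,0,0,0.025]]])

```text
t: 14.65
tcp_pos: [0.5913, 0.1024, 0.1097]
eef_rot: [-3.115, -0.409, 0.003]
ft_force: [-0.5, -0.8, -1.4]
grip_width: 0.0363
```

```bash
python3 d.py .5933 .1026 .055;python3 - <<'E'
from h import *
p,d=env.grab_frame("wrist"); cv2.imwrite("pics/w10.png",p[:,:,::-1])
E
```

```text
t 14.65 tcp [0.5913 0.1024 0.1097] xdir yaw 14.96 z [-0.002 -0.    -1.   ] grip 0.0363 F [-0.5 -0.8 -1.4]
shift [0.0021 0.0003 0.0547]
```

View pics/w10.png

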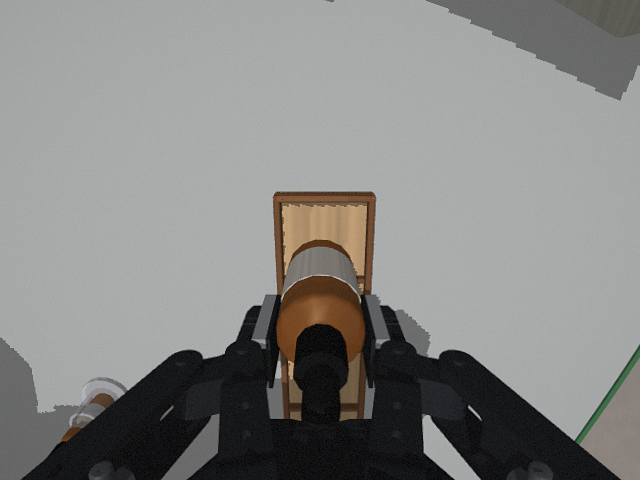

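Emit:
send_rows(plan=[[[0.002,0,0.01,0,0,0,0.025],[0,0,0.015,0,0,0,0.025],[0,0,0.015,0,0,0,0.025],[0,0,0.01,0,0,0,0.025],[0,0,0.004,0,0,0,0.025],[0,0,0,0,0,0,0.025],[0,0,0.001,0,0,0,0.025],[0,0,0.001,0,0,0,0.025],[0,0,0.001,0,0,0,0.025],[0,0,0,0,0,0,0.025],[0,0,0,0,0,0,0.025]]])

```text
t: 15.8
tcp_pos: [0.5949, 0.1029, 0.0536]
eef_rot: [3.115, 0.409, 0.001]
ft_force: [0.2, 0.2, -1.9]
grip_width: 0.0365
```

Emit:
send_rows(plan=[[[0,0,0.001,0,0,0,0.025],[0,0,0.001,0,0,0,0.025],[0,0,0,0,0,0,0.025],[0,0,0,0,0,0,0.025]]])

```text
t: 16.2
tcp_pos: [0.595, 0.1029, 0.0521]
eef_rot: [3.115, 0.409, 0.0]
ft_force: [-1.8, -0.7, 5.7]
grip_width: 0.0363
```

Contact with the floor (+5.7 N). Release and rise.

Emit:
send_rows(plan=[[[0,0,0,0,0,0,0.043],[0,0,0,0,0,0,0.05],[0,0,0,0,0,0,0.058],[0,0,0,0,0,0,0.062],[0,0,0,0,0,0,0.062],[0,0,-0.015,0,0,0,0.062],[0,0,-0.02,0,0,0,0.062],[0,0,-0.025,0,0,0,0.062],[0,0,-0.03,0,0,0,0.062],[0,0,-0.03,0,0,0,0.062],[0,0,-0.03,0,0,0,0.062],[0,0,0,0,0,0,0.062]]])

```text
t: 17.4
tcp_pos: [0.5989, 0.1032, 0.2089]
eef_rot: [3.114, 0.409, 0.02]
ft_force: [1.0, -0.4, 1.8]
grip_width: 0.0622
```

```bash
python3 d.py .437 -.107 .18
```

```text
t 17.4 tcp [0.5989 0.1032 0.2089] xdir yaw 14.96 z [ 0.013  0.001 -1.   ] grip 0.0622 F [ 1.  -0.4  1.8]
shift [-0.211   0.1612  0.0267]
```

Emit:
send_rows(plan=[[[-0.015,0.011,0,0,0,0,0.062],[-0.02,0.016,0,0,0,0,0.062],[-0.025,0.02,0,0,0,0,0.062],[-0.025,0.02,0,0,0,0,0.062],[-0.025,0.02,0,0,0,0,0.062],[-0.025,0.02,0,0,0,0,0.062],[-0.025,0.02,0,0,0,0,0.062],[-0.025,0.02,0.007,0,0,0,0.062],[-0.022,0.015,0.015,0,0,0,0.062],[0,0,0,0,0,0,0.062],[0,0,0,0,0,0,0.062],[0,0,0,0,0,0,0.062]]])

```text
t: 18.6
tcp_pos: [0.4374, -0.1067, 0.18]
eef_rot: [3.115, 0.409, 0.002]
ft_force: [-0.2, -0.4, 0.1]
grip_width: 0.0618
```

```bash
python3 d.py .437 -.107 .048;python3 - <<'E'
from h import *
c=env.calibration("wrist");p,d=env.grab_frame("wrist"); cv2.imwrite("pics/w11.png",p[:,:,::-1])
for s in env.silhouettes("wrist","rollon_center"):
    ys,xs=np.nonzero(s["pixels"]);Q=pts("wrist",np.c_[xs,ys],d[ys,xs],c); T=Q[(Q[:,2]>.082)&(Q[:,2]<.095)]; print(s["p"],s["box"],len(T),T.mean(0) if len(T) else 0, np.ptp(T,axis=0) if len(T) else 0)
for s in env.silhouettes("wrist","rollon_stand"): print(s["p"],s["box"])
E
```

```text
t 18.6 tcp [ 0.4374 -0.1067  0.18  ] xdir yaw 14.98 z [ 0.001 -0.    -1.   ] grip 0.0618 F [-0.2 -0.4  0.1]
shift [-6.00e-04  1.00e-04  1.32e-01]
0.77 [305.0, 207.5, 333.4, 252.9] 565 [ 0.43496275 -0.1055994   0.08677797] [0.01917323 0.01945266 0.00678474]
0.95 [295.8, 189.5, 346.4, 230.7]
0.46 [532.7, 79.9, 639.2, 128.2]
```

View pics/w11.png

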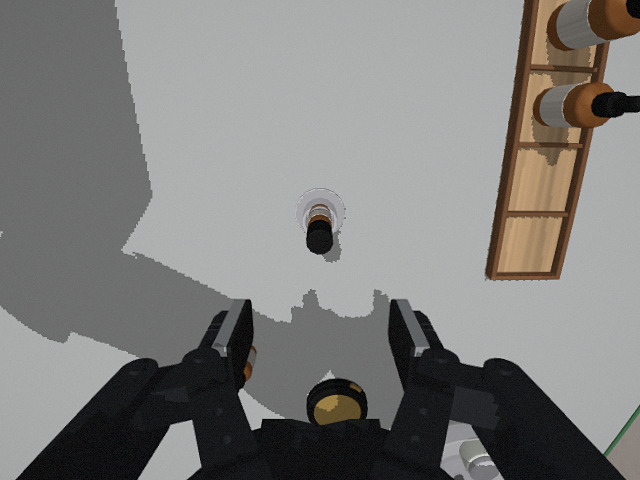

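Emit:
send_rows(plan=[[[0,0,0.015,0,0,0,0.06],[0,0,0.02,0,0,0,0.055],[0,0,0.025,0,0,0,0.05],[0,0,0.025,0,0,0,0.05],[0,0,0.025,0,0,0,0.05],[0,0,0.015,0,0,0,0.05],[0,0,0.007,0,0,0,0.05],[0,0,0,0,0,0,0.05],[0,0,0,0,0,0,0.04],[0,0,0,0,0,0,0.035],[0,0,0,0,0,0,0.035]]])

```text
t: 19.85
tcp_pos: [0.4375, -0.1074, 0.0484]
eef_rot: [3.114, 0.409, 0.003]
ft_force: [0.4, -0.6, 0.1]
grip_width: 0.0351
```

```bash
python3 d.py .437 -.107 .048;python3 - <<'E'
from h import *
p,d=env.grab_frame("wrist"); cv2.imwrite("pics/w12.png",p[:,:,::-1])
E
```

```text
t 19.85 tcp [ 0.4375 -0.1074  0.0484] xdir yaw 14.96 z [ 0.002 -0.001 -1.   ] grip 0.0351 F [ 0.4 -0.6  0.1]
shift [-0.0004 -0.0005  0.0004]
```

View pics/w12.png

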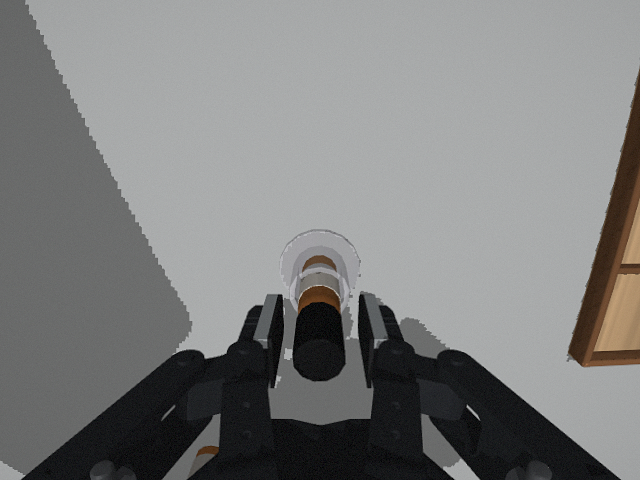

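Centred. Close on it.

Emit:
send_rows(plan=[[[0,0,0,0,0,0,0.028],[0,0,0,0,0,0,0.024],[0,0,0,0,0,0,0.021],[0,0,0,0,0,0,0.015],[0,0,0,0,0,0,0.01],[0,0,0,0,0,0,0.01],[0,0,0,0,0,0,0.01],[0,0,0,0,0,0,0.01]]])

```text
t: 20.7
tcp_pos: [0.4368, -0.1072, 0.0475]
eef_rot: [3.115, 0.409, 0.001]
ft_force: [0.1, 1.0, 2.9]
grip_width: 0.0188
```

Emit:
send_rows(plan=[[[0,0,-0.005,0,0,0,0.01],[0,0,-0.01,0,0,0,0.01],[0,0,-0.01,0,0,0,0.01],[0,0,-0.01,0,0,0,0.01],[0,0,-0.01,0,0,0,0.01],[0,0,-0.01,0,0,0,0.01],[0,0,-0.005,0,0,0,0.01],[0,0,0,0,0,0,0.01],[0,0,0,0,0,0,0.01]]])

```text
t: 21.6
tcp_pos: [0.4364, -0.107, 0.1073]
eef_rot: [-3.115, -0.409, 0.0]
ft_force: [-0.5, 0.4, -1.4]
grip_width: 0.0189
```

```bash
python3 d.py .6262 -.0211 .11;python3 - <<'E'
from h import *
p,d=env.grab_frame("side"); cv2.imwrite("pics/s13.png",cv2.resize(p[180:320,220:400,::-1],None,fx=4,fy=4,interpolation=2))
p,d=env.grab_frame("wrist"); cv2.imwrite("pics/w13.png",p[:,:,::-1])
E
```

```text
t 21.6 tcp [ 0.4364 -0.107   0.1073] xdir yaw 14.96 z [-0.  0. -1.] grip 0.0189 F [-0.5  0.4 -1.4]
shift [ 0.2055 -0.034  -0.0028]
```

View pics/s13.png

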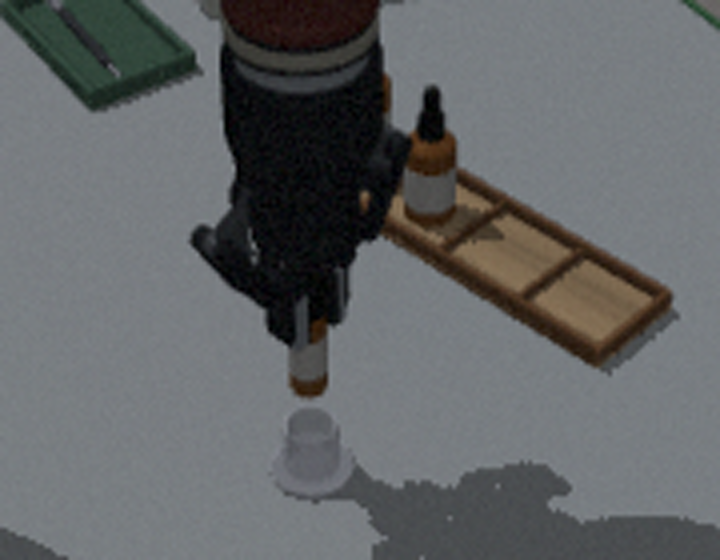

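View pics/w13.png

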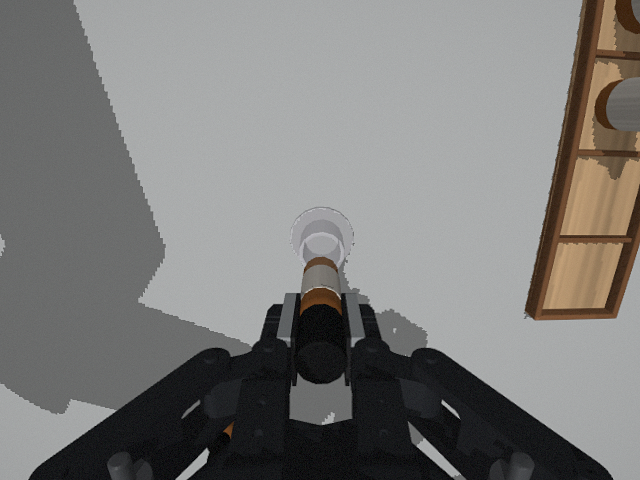

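Emit:
send_rows(plan=[[[0.012,-0.002,-0.003,0,0,0,0.01],[0.025,-0.004,0,0,0,0,0.01],[0.025,-0.004,0,0,0,0,0.01],[0.025,-0.004,0,0,0,0,0.01],[0.025,-0.004,0,0,0,0,0.01],[0.025,-0.004,0,0,0,0,0.01],[0.025,-0.004,0,0,0,0,0.01],[0.025,-0.004,0,0,0,0,0.01],[0.0185,-0.004,0,0,0,0,0.01],[0,0,0,0,0,0,0.01],[0,0,0,0,0,0,0.01],[0,0,0,0,0,0,0.01]]])

```text
t: 22.9
tcp_pos: [0.6254, -0.0212, 0.1096]
eef_rot: [-3.115, -0.409, 0.003]
ft_force: [-0.7, 0.6, 0.5]
grip_width: 0.0188
```

```bash
python3 d.py .6262 -.0211 .05;python3 - <<'E'
from h import *
p,d=env.grab_frame("wrist"); cv2.imwrite("pics/w14.png",p[:,:,::-1])
E
```

```text
t 22.9 tcp [ 0.6254 -0.0212  0.1096] xdir yaw 14.95 z [-0.002  0.    -1.   ] grip 0.0188 F [-0.7  0.6  0.5]
shift [0.0009 0.0002 0.0596]
```

View pics/w14.png

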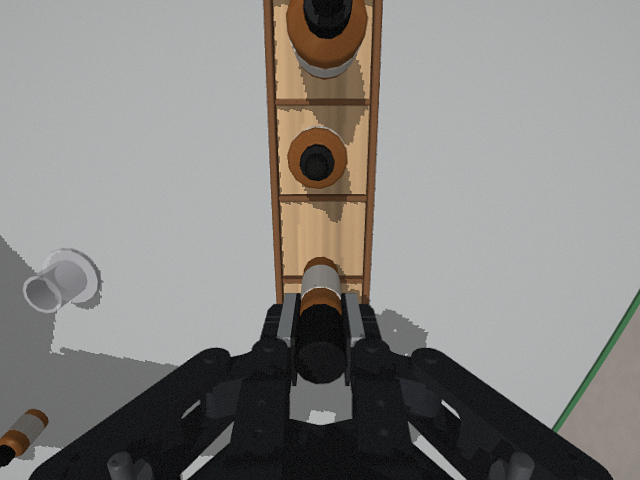

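Emit:
send_rows(plan=[[[0.001,0,0.01,0,0,0,0.01],[0,0,0.015,0,0,0,0.01],[0,0,0.015,0,0,0,0.01],[0,0,0.012,0,0,0,0.01],[0,0,0.005,0,0,0,0.01],[0,0,0.002,0,0,0,0.01],[0,0,0.001,0,0,0,0.01],[0,0,0,0,0,0,0.01],[0,0,0,0,0,0,0.01]]])

```text
t: 23.85
tcp_pos: [0.628, -0.021, 0.0511]
eef_rot: [3.114, 0.409, 0.002]
ft_force: [-0.3, -0.3, -0.3]
grip_width: 0.0188
```

Emit:
send_rows(plan=[[[0,0,0.001,0,0,0,0.01],[0,0,0,0,0,0,0.01],[0,0,0,0,0,0,0.01]]])

```text
t: 24.15
tcp_pos: [0.6274, -0.0209, 0.0495]
eef_rot: [3.115, 0.409, 0.0]
ft_force: [-0.0, 1.4, -0.0]
grip_width: 0.0186
```

Emit:
send_rows(plan=[[[0,0,0.0005,0,0,0,0.01],[0,0,0.0005,0,0,0,0.01],[0,0,0,0,0,0,0.01],[0,0,0,0,0,0,0.01]]])

```text
t: 24.55
tcp_pos: [0.6274, -0.0209, 0.0486]
eef_rot: [3.115, 0.409, 0.0]
ft_force: [-0.6, 0.6, 2.1]
grip_width: 0.0188
```

Touching (+2 N at the expected height). Release.

Emit:
send_rows(plan=[[[0,0,0,0,0,0,0.025],[0,0,0,0,0,0,0.032],[0,0,0,0,0,0,0.04],[0,0,0,0,0,0,0.046],[0,0,0,0,0,0,0.05],[0,0,-0.015,0,0,0,0.05],[0,0,-0.02,0,0,0,0.05],[0,0,-0.025,0,0,0,0.05],[0,0,-0.03,0,0,0,0.05],[0,0,-0.03,0,0,0,0.05],[0,0,-0.01,0,0,0,0.05],[0,0,0,0,0,0,0.05]]])

```text
t: 25.75
tcp_pos: [0.6291, -0.0212, 0.1816]
eef_rot: [3.113, 0.409, 0.009]
ft_force: [0.5, -1.5, -0.8]
grip_width: 0.05
```

```bash
python3 d.py .3985 -.2815 .16
```

```text
t 25.75 tcp [ 0.6291 -0.0212  0.1816] xdir yaw 14.96 z [ 0.006 -0.001 -1.   ] grip 0.05 F [ 0.5 -1.5 -0.8]
shift [-0.2901  0.192   0.0205]
```

Emit:
send_rows(plan=[[[-0.014,0.01,0,0,0,0,0.06],[-0.024,0.016,0,0,0,0,0.06],[-0.025,0.0167,0,0,0,0,0.06],[-0.025,0.0167,0,0,0,0,0.06],[-0.025,0.0167,0,0,0,0,0.06],[-0.025,0.0167,0,0,0,0,0.06],[-0.025,0.0167,0,0,0,0,0.06],[-0.025,0.0167,0,0,0,0,0.06],[-0.025,0.0167,0,0,0,0,0.06],[-0.025,0.0167,0.005,0,0,0,0.06],[-0.025,0.0167,0.005,0,0,0,0.06],[-0.025,0.0167,0.009,0,0,0,0.06]]])

```text
t: 26.95
tcp_pos: [0.396, -0.2818, 0.1572]
eef_rot: [-3.113, -0.408, 0.004]
ft_force: [0.6, -0.2, 0.3]
grip_width: 0.0596
```

Emit:
send_rows(plan=[[[0,0,0,0,0,0,0.06],[0,0,0,0,0,0,0.06],[0,0,0,0,0,0,0.06]]])

```text
t: 27.25
tcp_pos: [0.3983, -0.2809, 0.1583]
eef_rot: [-3.113, -0.409, 0.002]
ft_force: [0.1, 0.7, -0.1]
grip_width: 0.0599
```

```bash
python3 d.py .3985 -.2815 .015;python3 - <<'E'
from h import *
c=env.calibration("wrist");p,d=env.grab_frame("wrist"); cv2.imwrite("pics/w15.png",p[:,:,::-1])
for s in env.silhouettes("wrist","small_dropper_center"):
    ys,xs=np.nonzero(s["pixels"]);Q=pts("wrist",np.c_[xs,ys],d[ys,xs],c); T=Q[(Q[:,2]>.055)&(Q[:,2]<.072)]; print(s["p"],s["box"],len(T),T.mean(0) if len(T) else 0)
E
```

```text
t 27.25 tcp [ 0.3983 -0.2809  0.1583] xdir yaw 14.96 z [-0.001  0.002 -1.   ] grip 0.0599 F [ 0.1  0.7 -0.1]
shift [1.000e-04 9.000e-04 1.433e-01]
0.89 [304.8, 207.1, 334.2, 244.6] 187 [ 0.39633177 -0.28089311  0.0634845 ]
```

View pics/w15.png

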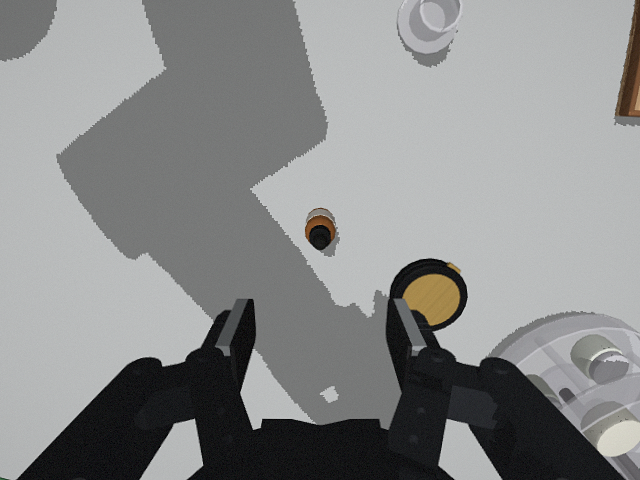

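Emit:
send_rows(plan=[[[0,0,0.015,0,0,0,0.055],[0,0,0.025,0,0,0,0.055],[0,0,0.025,0,0,0,0.055],[0,0,0.025,0,0,0,0.055],[0,0,0.025,0,0,0,0.055],[0,0,0.015,0,0,0,0.055],[0,0,0.008,0,0,0,0.055],[0,0,0.004,0,0,0,0.055],[0,0,0,0,0,0,0.045],[0,0,0,0,0,0,0.04],[0,0,0,0,0,0,0.04]]])

```text
t: 28.45
tcp_pos: [0.3996, -0.2824, 0.0183]
eef_rot: [3.113, 0.409, 0.002]
ft_force: [-0.1, -0.6, 0.2]
grip_width: 0.0399
```

```bash
python3 d.py .3985 -.2815 .016;python3 - <<'E'
from h import *
p,d=env.grab_frame("wrist"); cv2.imwrite("pics/w16.png",p[:,:,::-1])
E
```

```text
t 28.45 tcp [ 0.3996 -0.2824  0.0183] xdir yaw 14.96 z [ 0.002 -0.001 -1.   ] grip 0.0399 F [-0.1 -0.6  0.2]
shift [-0.0009 -0.0011  0.0023]
```

View pics/w16.png

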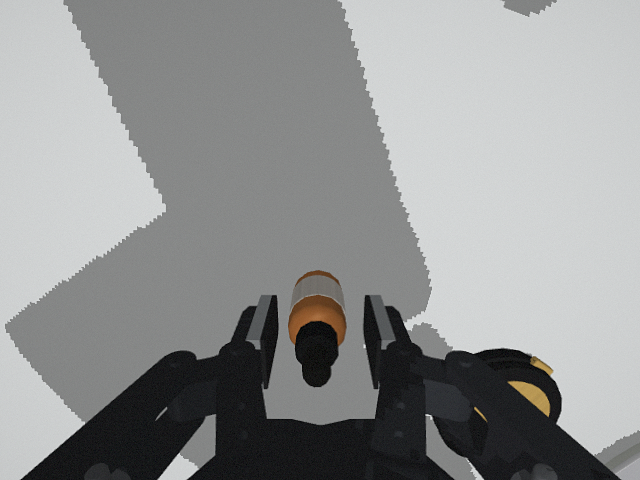

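Emit:
send_rows(plan=[[[-0.001,-0.001,0.001,0,0,0,0.035],[0,0,0,0,0,0,0.03],[0,0,0,0,0,0,0.026],[0,0,0,0,0,0,0.02],[0,0,0,0,0,0,0.014],[0,0,0,0,0,0,0.014],[0,0,0,0,0,0,0.014],[0,0,0,0,0,0,0.014]]])

```text
t: 29.3
tcp_pos: [0.3978, -0.2812, 0.0166]
eef_rot: [3.114, 0.409, 0.0]
ft_force: [-0.8, 0.1, 4.3]
grip_width: 0.0227
```

```bash
python3 d.py .6427 -.083 .10;python3 - <<'E'
from h import *
p,d=env.grab_frame("wrist"); cv2.imwrite("pics/w17.png",p[:,:,::-1])
E
```

```text
t 29.3 tcp [ 0.3978 -0.2812  0.0166] xdir yaw 14.96 z [ 0. -0. -1.] grip 0.0227 F [-0.8  0.1  4.3]
shift [ 0.2877 -0.1283 -0.0834]
```

View pics/w17.png

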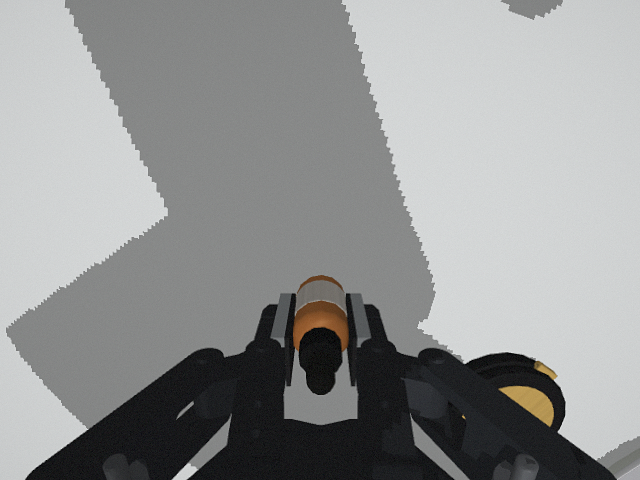

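Emit:
send_rows(plan=[[[0,0,-0.01,0,0,0,0.014],[0,0,-0.025,0,0,0,0.014],[0,0,-0.03,0,0,0,0.014],[0,0,-0.019,0,0,0,0.014],[0.014,-0.006,0,0,0,0,0.014],[0.026,-0.0116,0,0,0,0,0.014],[0.026,-0.0116,0,0,0,0,0.014],[0.026,-0.0116,0,0,0,0,0.014],[0.026,-0.0116,0,0,0,0,0.014],[0.026,-0.0116,0,0,0,0,0.014],[0.026,-0.0116,0,0,0,0,0.014],[0.026,-0.0116,0,0,0,0,0.014]]])

```text
t: 30.55
tcp_pos: [0.5648, -0.145, 0.1001]
eef_rot: [-3.114, -0.409, 0.001]
ft_force: [-0.1, -0.3, -1.1]
grip_width: 0.0226
```

Emit:
send_rows(plan=[[[0.026,-0.0116,0,0,0,0,0.014],[0.026,-0.0116,0,0,0,0,0.014],[0.026,-0.0116,0,0,0,0,0.014],[0.013,-0.006,0,0,0,0,0.014],[0,0,0,0,0,0,0.014],[0,0,0,0,0,0,0.014],[0,0,0,0,0,0,0.014]]])

```text
t: 31.25
tcp_pos: [0.6406, -0.0841, 0.0999]
eef_rot: [-3.115, -0.407, 0.003]
ft_force: [-1.3, 0.1, -1.0]
grip_width: 0.0234
```

```bash
python3 d.py .6427 -.083 .025;python3 - <<'E'
from h import *
p,d=env.grab_frame("wrist"); cv2.imwrite("pics/w18.png",p[:,:,::-1])
E
```

```text
t 31.25 tcp [ 0.6406 -0.0841  0.0999] xdir yaw 14.9 z [-0.002 -0.    -1.   ] grip 0.0234 F [-1.3  0.1 -1. ]
shift [ 0.0024 -0.0005  0.0749]
```

View pics/w18.png

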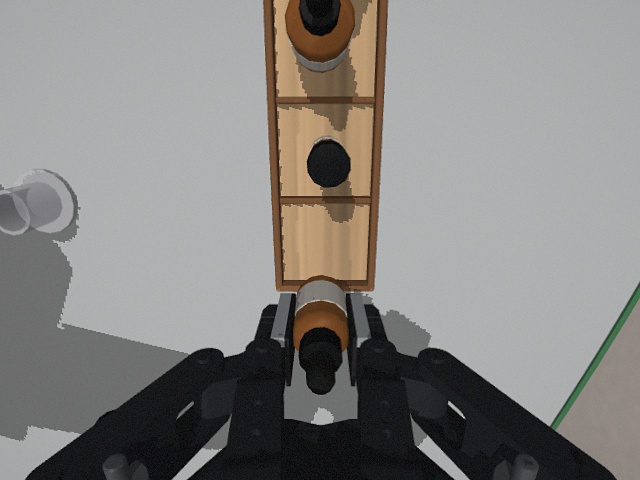

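Emit:
send_rows(plan=[[[0.002,0,0.012,0,0,0,0.014],[0,0,0.02,0,0,0,0.014],[0,0,0.02,0,0,0,0.014],[0,0,0.012,0,0,0,0.014],[0,0,0.006,0,0,0,0.014],[0,0,0.002,0,0,0,0.014],[0,0,0.001,0,0,0,0.014],[0,0,0,0,0,0,0.014],[0,0,0,0,0,0,0.014]]])

```text
t: 32.2
tcp_pos: [0.6446, -0.0829, 0.0283]
eef_rot: [3.114, 0.409, 0.003]
ft_force: [0.1, -0.1, -0.4]
grip_width: 0.0228
```

Emit:
send_rows(plan=[[[0,0,0.001,0,0,0,0.014],[0,0,0.001,0,0,0,0.014],[0,0,0,0,0,0,0.014],[0,0,0,0,0,0,0.014]]])

```text
t: 32.6
tcp_pos: [0.6438, -0.0827, 0.0253]
eef_rot: [-3.115, -0.409, 0.0]
ft_force: [0.4, -1.0, -0.3]
grip_width: 0.023
```

Emit:
send_rows(plan=[[[0,0,0.001,0,0,0,0.014],[0,0,0.001,0,0,0,0.014],[0,0,0.0007,0,0,0,0.014],[0,0,0,0,0,0,0.014],[0,0,0,0,0,0,0.014]]])

```text
t: 33.1
tcp_pos: [0.6438, -0.0827, 0.0227]
eef_rot: [-3.115, -0.409, 0.0]
ft_force: [-0.4, 0.5, -0.3]
grip_width: 0.0228
```

Emit:
send_rows(plan=[[[0,0,0.0005,0,0,0,0.014],[0,0,0.0005,0,0,0,0.014],[0,0,0,0,0,0,0.014],[0,0,0,0,0,0,0.014]]])

```text
t: 33.5
tcp_pos: [0.6438, -0.0827, 0.0227]
eef_rot: [-3.115, -0.409, 0.001]
ft_force: [-3.4, 0.8, 6.1]
grip_width: 0.0229
```

Contact. Release, rise and back away toward the robot.

Emit:
send_rows(plan=[[[0,0,0,0,0,0,0.03],[0,0,0,0,0,0,0.037],[0,0,0,0,0,0,0.043],[0,0,0,0,0,0,0.05],[0,0,0,0,0,0,0.05],[0,0,-0.015,0,0,0,0.05],[0,0,-0.02,0,0,0,0.05],[0,0,-0.025,0,0,0,0.05],[0,0,-0.03,0,0,0,0.05],[0,0,-0.03,0,0,0,0.05],[0,0,-0.03,0,0,0,0.05],[0,0,0,0,0,0,0.05]]])

```text
t: 34.7
tcp_pos: [0.6481, -0.0837, 0.1795]
eef_rot: [3.11, 0.408, 0.019]
ft_force: [1.4, -0.4, 0.7]
grip_width: 0.0502
```

Emit:
send_rows(plan=[[[-0.01,0,-0.005,0,0,0,0.05],[-0.02,0,-0.01,0,0,0,0.05],[-0.025,0,-0.01,0,0,0,0.05],[-0.025,0,-0.01,0,0,0,0.05],[-0.025,0,0,0,0,0,0.05],[-0.025,0,0,0,0,0,0.05],[-0.025,0,0,0,0,0,0.05],[-0.025,0,0,0,0,0,0.05],[-0.02,0,0,0,0,0,0.05],[-0.01,0,0,0,0,0,0.05],[0,0,0,0,0,0,0.05],[0,0,0,0,0,0,0.05]]])

```text
t: 35.9
tcp_pos: [0.441, -0.1369, 0.2064]
eef_rot: [-3.115, -0.408, -0.0]
ft_force: [-0.6, -0.3, 0.9]
grip_width: 0.0498
```

```bash
python3 d.py; cat > v.py <<'E'
from h import *
t,dt=env.grab_frame("top"); cv2.imwrite("pics/t20.png",cv2.resize(t[160:330,140:480,::-1],None,fx=2.35,fy=2.35,interpolation=2))
a=np.radians(14.9);cx=np.array([.618,.0098])
X=np.array([np.cos(a),np.sin(a)]);Y=np.array([-np.sin(a),np.cos(a)])
s_,ds=env.grab_frame("side"); cv2.imwrite("pics/s20.png",cv2.resize(s_[160:380,200:420,::-1],None,fx=2.7,fy=2.7,interpolation=2))
H={"small_dropper_center":(66,37,25),"rollon_center":(82,82,20),"medium_dropper_center":(98,57,33),"large_dropper_center":(114,68,38)}
for o,(h,b,D) in H.items():
    for n,d in(("top",dt),("side",ds)):
        L=env.silhouettes(n,o)
        for s in L[:1]:
            ys,xs=np.nonzero(s["pixels"]); Q=pts(n,np.c_[xs,ys],d[ys,xs])
            if n=="top":
                T=Q[:,2]>(h+6)/1000-.012
                q=onz(n,[np.c_[xs,ys][T].mean(0)],(h+6)/1000-.003)[0][:2] if T.any() else Q.mean(0)[:2]
            else:
                cam,_=rays(n,[[320,240]]); T=Q[(Q[:,2]>.018)&(Q[:,2]<b/1000)]
                v=T.mean(0)[:2]-cam[:2]; v/=np.linalg.norm(v); w=np.array([-v[1],v[0]])
                lat=T[:,:2]@w; fr=T[:,:2]@v; q=(lat.min()+lat.max())/2*w+(np.percentile(fr,5)+D/2000)*v
            print(n,o,round(s["p"],2),"tray xy",np.round([(q-cx)@X,(q-cx)@Y],4),"ztop",np.percentile(Q[Q[:,2]<.2,2],99).round(4))
for o in("rollon_stand","trinket_tray","compact"):
    print(o,[(np.round(b["box"]).tolist(),round(b["p"],2)) for b in env.spot_in("top",o)][:2],[(np.round(b["box"]).tolist()) for b in env.spot_in("side",o)][:1])
E
python3 v.py
```

```text
t 35.9 tcp [ 0.441  -0.1369  0.2064] xdir yaw 14.93 z [ 0.  0. -1.] grip 0.0498 F [-0.6 -0.3  0.9]
top small_dropper_center 0.65 tray xy [-0.0001 -0.099 ] ztop 0.0744
side small_dropper_center 0.66 tray xy [ 0.0006 -0.0975] ztop 0.0722
top rollon_center 0.43 tray xy [ 0.0016 -0.0333] ztop 0.093
side rollon_center 0.6 tray xy [ 0.0011 -0.0315] ztop 0.0907
top medium_dropper_center 0.64 tray xy [-0.004   0.0309] ztop 0.1058
side medium_dropper_center 0.75 tray xy [-0.0023  0.0323] ztop 0.1009
top large_dropper_center 0.72 tray xy [0.0005 0.0951] ztop 0.1216
rollon_stand [] [[288.0, 281.0, 312.0, 308.0]]
trinket_tray [([128.0, 236.0, 196.0, 278.0], 0.57)] [[218.0, 171.0, 268.0, 208.0]]
compact [([458.0, 238.0, 478.0, 269.0], 0.79)] [[370.0, 330.0, 410.0, 370.0]]
```

View pics/t20.png

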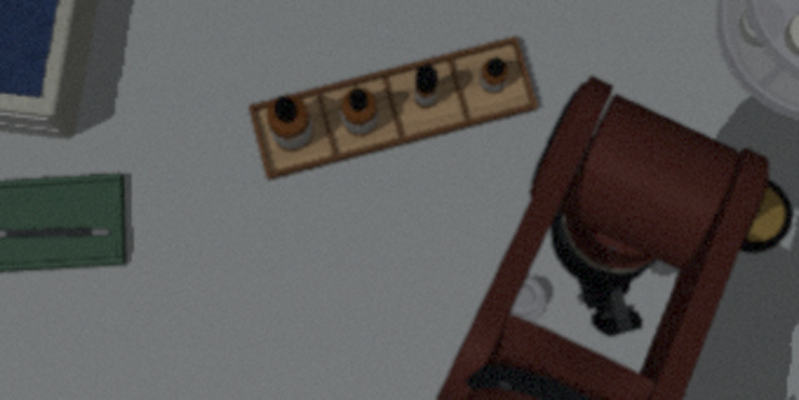

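View pics/s20.png

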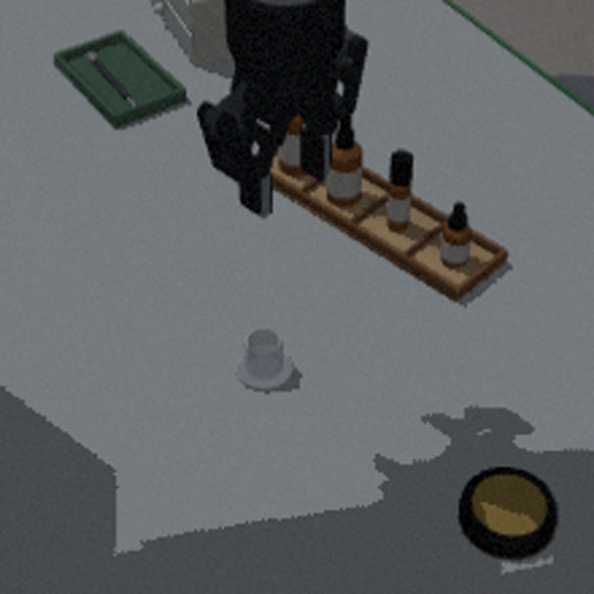

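All four stand in order, within about 4 mm of their centres, and the stand and bystanders are in place. Handing in.

```bash
python3 -c "
from workcell import env
print(env.finish_job())"
```

```text
the job is handed in; nothing more can be done
None
```

All four bottles stand upright in the tray, and I handed the job in at about 36 s. From the carousel's end the order is small dropper, roll-on, medium, large.

- **Last position check:** Each bottle measured within about 4 mm of its compartment centre along both tray axes, measured against the tray position I worked out from the pictures. The top and side cameras agreed to about 2 mm. The large dropper was partly hidden by the gripper in the side view, so only the top camera measured it.
- **Heights:** The bottle tops matched them standing on the tray floor, to a few mm.
- **Stand:** I drew the roll-on straight up. The stand stayed upright, and in the last side picture it was in its original place. The top-camera network did not find it then, because the arm covered part of it.
- **Bystanders:** The trinket tray and compact came back where they started, within 1–2 pixels in the side view. The compact's top-view box was cut short by the arm. I checked the cuticle pusher only by eye, and it still lay in the trinket tray.
- **Tray position:** Camera estimates of the tray's centre differed by up to about 3 mm along its length, well inside the 13 mm allowed. I used a middle value.
- **Forces:** Readings stayed around 6 N or less, and the gripper was open and clear of everything at the end.

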